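# Assemble a column filter housing: grid, spacer, frit, then screw on the retaining ring

## Task

Assemble the filter housing standing on the bench: put in the perforated support grid first, then the tall spacer, then the white frit disc, each lying flat on the one below with its grip upwards. Then set the retaining ring over the housing's mouth with its lugs in the gaps of the thread and screw it clockwise (seen from above) down to its stop, so that it holds the stack; leave everything else on the bench where it stands.

Things in the scene. Friction and masses are not known exactly. Their poses are not given: they have to be found in the camera images.
- housing: Fixed upright aluminium barrel on a round dark foot 144 mm across, 12 thick. Origin: centre of underside, z up. Bore 100 mm, inner floor 12 mm above origin, rim at 68; barrel 108 mm outside, 124 over its coarse outer thread: four dark segments at heights 47 to 68 with four 36-degree gaps, seen from above as notches, centred 55, 145, 235 and 325 degrees anticlockwise of its x axis.
- housing_gap (a point): Centre of one gap of the thread, on its ledge: 58 mm from the axis, 56 mm above the housing's origin. A lug lowered into a gap lands on this ledge; turned 55 degrees clockwise from above it runs down 5 mm under the segment to a stop, where it lies on the housing's x or y line. Little torque (gravity and friction); anticlockwise is blocked.
- grid: Loose perforated steel grid, 0.2 to 0.33 kg: disc 96 mm across, 10 thick, small dark holes; on top a fin to hold, 44 mm long (its x), 12 wide (its y), from 10 to 30 mm high. Origin: centre of underside, z up. Starts flat, fin up. Its place: on the housing's inner floor.
- spacer: Loose white tube, 0.14 to 0.24 kg, 38 mm tall, 94 outside, 83 inside (34 free each side of the bar); grip bar across its mouth along its x, 14 mm wide (y), at heights 24 to 38, open below. Origin: centre of underside, z up. Starts upright, bar uppermost. Stands on the grid's disc over the fin, whose top is then 20 mm above its underside: keep fingertips above that.
- frit: Loose white sintered disc without holes, 0.17 to 0.29 kg: 96 mm across, 12 thick, round steel knob 22 mm across on top from 12 to 32 mm. Origin: centre of underside, z up. Starts flat, knob up. Its place: on the spacer, underside then 60 mm, knob top 92 mm above the housing's origin.
- ring: Loose grey retaining ring, 0.24 to 0.39 kg, 140 mm across: skirt (132 inside) 0 to 21 mm high, plate 21 to 29 with a 72 mm opening. Inside the skirt's foot four lugs, 22 degrees wide, 6 mm high, point in to 57 mm radius at its +x, +y, -x, -y; ribs outside mark them. Origin: centre of underside, z up. It is 56 mm above the housing's origin when set in the gaps, 51 screwed home (plate on frit).
- ring_handle (a point): Middle of the ring's handle bar, 56 mm above the ring's origin. The bar lies across the top along the ring's x axis on two posts: 104 mm long, 16 wide (y), from 46 to 66 mm high, open below between the posts; its ends point at two of the lugs. The frit's knob ends 5 mm or more below the bar.
- bung0: Cork bung 40 mm across, 34 mm high (bystander). Origin: centre of the underside.
- bung1: Second cork bung, the same (bystander).
- weighdish: Small white dish 60 mm across, 25 mm high (bystander). Origin: centre of the underside.
- cup0: Blue plastic beaker 72 mm across, 75 mm high (bystander). Origin: centre of the underside.
- cup1: Second blue beaker, the same (bystander).
- reagent: Amber bottle 68 mm across, 140 mm high (bystander). Origin: centre of the underside.
- jar: White jar 68 mm across, 90 mm high (bystander). Origin: centre of the underside.
Not all that is in view belongs to the job. What is shaped like the grid but red is not meant. Leave any orange look-alike of the spacer alone.

How it is judged:
By the outcome, as a careful person would: the job done as asked, in the order asked, and still so for the second after the job is handed in, with the robot touching nothing.
It also fails if it takes over 72 s, if anything falls off the work surface, if the arm or the gripper's body presses on something with over 40 N, if the wrist force passes 120 N, or if a joint passes its speed limit or range.

## Robot

A 7-joint arm with a two-finger parallel gripper is mounted at the origin on the work surface. World frame = base frame: x ahead of the robot, y to its left, z up, the work surface at z = 0. Lengths are in m, angles in rad, forces in N, time in s.
With the tool pointing down it reaches from about 0.425 to 0.875 m from the base axis. Payload 8.4 kg.
Tool frame: the origin (TCP) lies on the centre line of the jaws, within the pads' length; the fingertips stand 19 mm ahead of it and the grasp point (between the pads) is the TCP (arm.tip_reach is the distance from the TCP to the fingertips, in m); z points along the fingers, y is the direction in which the jaws open and shut (so a half turn about z gives the same grasp; the last joint's range is limited). The gripper opens to 87 mm and grips with 3 to 60 N. Pads are 19 mm wide; open, the fingers measure 117 mm over their backs; the gripper's body (75 mm by 190 mm) begins 51 mm behind the grasp point.
Start: joints at [1.163, 0.333, 0.04, 1.465, -0.013, 1.343, -0.059], TCP at [0.198, -0.619, 0.221] pointing down, gripper open.
Joint ranges: [-2.58, 2.58], [-0.38, 2.09], [-1.3, 1.39], [0.25, 2.4], [-1.5, 4.64], [0.08, 2.09], [-2.65, 2.65]. Speed limits (rad/s): [2.22, 2.22, 2.79, 2.79, 3.14, 3.14, 3.14].

## Interface

Orientations are given as [roll, pitch, yaw] about the fixed x, y, z axes, in that order (R = Rz(yaw) Ry(pitch) Rx(roll)).
In Python, from workcell import arm gives the robot as it stands. The module is installed in compiled form; this text tells all that it offers.
- The arm moves only by the tool carry_out, never from a script. Its argument "steps" is a list of rows, each a list of 5 numbers: the shift along the world's x, y, z scaled (see below), then the turn about the world's z scaled (see below), then the gripper's target within -1 to 1 (shut at 1, half-way at 0, fully open at -1). In form: [[x, y, z, yaw, grip], ...]. A call has 1 to 12 rows; each row shifts and turns the pose as measured when the row begins; what a row does not reach is not made up. The controller multiplies each number of a shift by 0.03 m and each number of a turn by 6 degrees. A row lasts 1/12 s, in which the tool goes at most 41.7 mm and 7.16 degrees, less where a joint would pass 70% of its speed; a pose out of reach is approached as far as the arm can. A call with a number of a shift or a turn outside -1 to 1 is refused whole. A call with a gripper value outside its range is refused whole. The fingers move at their own pace and stop on an object; "squeeze" is the grip in N (left out, the last holds). Time passes only in rows, so rows that do not move let the fingers close. It gives the time, the measured TCP pose, the force and the opening at its end, in the units of the state.
- arm.get_state(): the state, without advancing time (a new reading comes with each control period).
- arm.read_camera(name): name is "scene" or "top" or "wrist"; returns (picture, depth): 384x512x3 uint8, red, green, blue; 384x512 float32, m along the optical axis (not along the pixel's ray), 0 where there is no reading.
- arm.camera_params(name): a dict with "mtx" (3x3 intrinsics, pixels), "extrinsics" (4x4, takes a point from camera to world coordinates); the wrist camera has in their place "mount" (4x4, takes a point from camera to tool coordinates, whose origin is the TCP and whose axes are the flange's). Camera axes: x right, y up, looking along -z (the intrinsics and any distortion apply to the point x, -y, -z); pixel columns grow to the right and rows downward; lengths in m; the calibration is good to about 2 mm. A picture is of the moment at which its call begins: read the wrist's pose just before it. camera_params takes no time and is no camera call.
- arm.close_job(): hands the job in, once; it reports no verdict.
The state is a dict: "time_s": time; "joint_positions": joint angles; "qvel": joint speeds; "tau": joint torques, N m; "ee_pos": TCP position; "tcp_rot": TCP orientation; "ft_force": force on the tool from outside, world axes, zero at the start; "wrist_torque": the same for the moment, N m; "finger_gap": finger opening in m.
Only numpy, scipy, OpenCV 4.12 (cv2) and the standard library are available. Lean on these libraries where they do the work, as an engineer would, in place of code of your own. Each camera call takes 0.05 s, during which the arm holds its last target. There are 200 camera calls.

## Working session

There is one attempt and no reset: what is moved stays moved. The work goes in short steps, Python scripts to look and compute and a tool call to move; the robot and the scene stay as the last step left them, time stands still between calls to the robot, and variables do not carry over. Pictures are saved under pics/ and viewed, about 8 in all and at most 12, crops included, and the job is handed in when it is done.

Besides the shell and the picture viewer there is one more tool, called after "Call:" as name([rows], argument=value, ...), one row to a line, values as JSON. carry_out: Moves the arm, as the interface text tells. Shifts and turns lie within -1 to 1; 1 stands for 0.03 m of shift or 6 degrees of turn. Its arguments: {"type":"object","properties":{"steps":{"type":"array","items":{"type":"array","items":{"type":"number"}}},"squeeze":{"type":"number"}},"required":["steps"]}

```bash
mkdir -p pics; cat > h.py <<'E'
from workcell import arm
import numpy as np, cv2
def grab(n,name):
    p,d=arm.read_camera(n); cv2.imwrite(f'pics/{name}.png',p[:,:,::-1]); np.savez(f'pics/{name}.npz',p=p,d=d); return p,d
def world(d,n,T=None):
    c=arm.camera_params(n); K=np.array(c['mtx']); T=np.array(c['extrinsics']) if T is None else T
    v,u=np.mgrid[:d.shape[0],:d.shape[1]]
    P=np.stack([(u-K[0,2])/K[0,0]*d,-(v-K[1,2])/K[1,1]*d,-d],-1)
    return P@T[:3,:3].T+T[:3,3]
def wristT():
    from scipy.spatial.transform import Rotation as R
    s=arm.get_state(); T=np.eye(4); r=np.array(s['tcp_rot']); T[:3,:3]=R.from_euler('xyz',r).as_matrix() if r.shape==(3,) else r
    T[:3,3]=s['ee_pos']; return T@np.array(arm.camera_params('wrist')['mount'])
E
python3 - <<'E'
from h import *
s=arm.get_state(); print(s)
for n in ['top','scene']:
    c=arm.camera_params(n); print({k:np.round(v,3).tolist() if not isinstance(v,str) else v for k,v in c.items()})
    grab(n,n+'0')
print(arm.camera_params('wrist'), [a for a in dir(arm) if a[0]!='_'])
E
```

```text
{'time_s': 0.0, 'joint_positions': array([ 1.16279777,  0.33393591,  0.03990373,  1.46628804, -0.0133732 ,
        1.34328877, -0.05850378]), 'qvel': array([ 0.00114188,  0.00131036, -0.00025077,  0.00135932, -0.00025937,
       -0.00044536,  0.00228885]), 'tau': array([-5.88895273e-05, -6.56364727e+01,  1.33509859e+00, -4.03801024e+01,
       -5.97215351e-02,  4.47172928e-02,  1.49652851e-04]), 'ee_pos': array([ 0.19734354, -0.61881838,  0.22013534]), 'tcp_rot': array([-3.13994495e+00,  1.48936532e-04,  3.08755236e-01]), 'ft_force': array([-0.36933867,  0.17099876,  1.19954899]), 'wrist_torque': array([ 0.02235243, -0.02827979,  0.01327813]), 'finger_gap': 0.08672097093572548}
{'mtx': [[395.915, 0.0, 265.481], [0.0, 395.915, 189.836], [0.0, 0.0, 1.0]], 'extrinsics': [[0.014, 0.991, -0.134, 0.378], [-1.0, 0.014, 0.002, -0.017], [0.004, 0.134, 0.991, 1.179], [0.0, 0.0, 0.0, 1.0]]}
{'mtx': [[483.508, 0.0, 258.86], [0.0, 483.508, 194.131], [0.0, 0.0, 1.0]], 'extrinsics': [[0.891, -0.366, 0.267, 0.948], [0.453, 0.73, -0.512, -0.823], [-0.008, 0.577, 0.816, 1.408], [0.0, 0.0, 0.0, 1.0]]}
{'mtx': array([[268.38441924,   0.        , 259.90665815],
       [  0.        , 268.38441924, 193.63867101],
       [  0.        ,   0.        ,   1.        ]]), 'mount': array([[-3.47508445e-04,  9.52798527e-01,  3.03603105e-01,
         8.32262666e-02],
       [ 9.99999619e-01,  8.80817239e-05,  8.68186694e-04,
        -7.26305654e-05],
       [ 8.00465118e-04,  3.03603291e-01, -9.52798195e-01,
        -1.63288501e-01],
       [ 0.00000000e+00,  0.00000000e+00,  0.00000000e+00,
         1.00000000e+00]])} ['PlanningError', 'camera_params', 'close_job', 'get_state', 'read_camera', 'tip_reach']
```

View pics/top0.png

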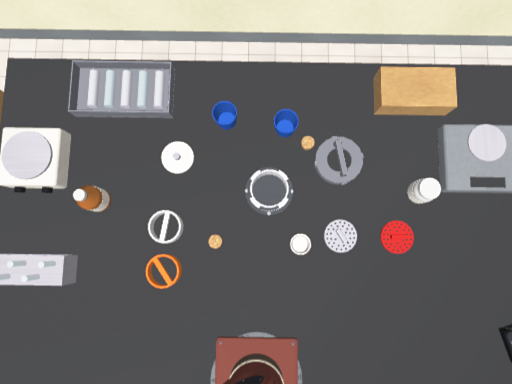

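View pics/scene0.png

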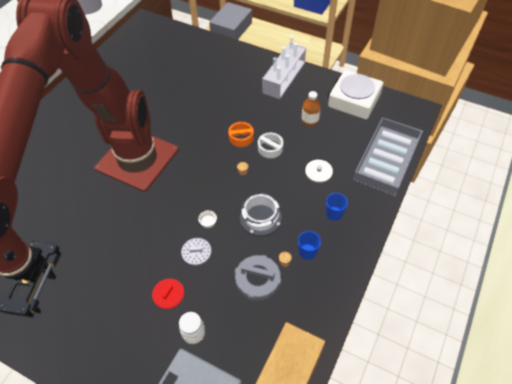

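The top view shows the grid (light, holed) at (340,236), with its red look-alike at (397,237). The spacer (white) is at (165,227), with its orange look-alike at (163,271). The frit with its knob is at (178,157). The white dish at (300,244) and the grey balance discs could be mistaken for it. The ring is at (339,161) and the housing at (269,191). Next I measure them and check the choice in a crop.

```bash
cat > m.py <<'E'
from h import *
z=np.load('pics/top0.npz'); p,d=z['p'],z['d']; W=world(d,'top')
obj=dict(grid=(340,236,30),spacer=(165,227,30),frit=(178,157,30),ring=(339,161,34),housing=(269,191,34))
for n,(u,v,r) in obj.items():
    w=W[v-r:v+r,u-r:u+r].reshape(-1,3); w=w[w[:,2]>-.02]
    h=np.histogram(w[:,2],bins=np.arange(-.01,.1,.004)); print(n,[(round(e+.002,3),c) for e,c in zip(h[1],h[0]) if c>8])
    w2=w[w[:,2]>.006]; c,rad=cv2.minEnclosingCircle(w2[:,:2].astype(np.float32)); print('  circ',np.round(c,4),round(rad,4))
    top={'grid':(.02,.04),'spacer':(.03,.05),'frit':(.022,.04),'ring':(.055,.08),'housing':(.055,.08)}[n]
    t=w[(w[:,2]>top[0])&(w[:,2]<top[1])]
    if len(t)>5:
        (cx,cy),sz,a=cv2.minAreaRect(t[:,:2].astype(np.float32)); print('  top',len(t),round(cx,4),round(cy,4),np.round(sz,3),round(a,1), np.median(t[:,2]))
big=cv2.resize(p[130:280,130:430],None,fx=2.6,fy=2.6,interpolation=cv2.INTER_CUBIC)
cv2.imwrite('pics/crop1.png',big[:,:,::-1])
E
python3 m.py
```

```text
grid [(np.float64(-0.004), np.int64(301)), (np.float64(0.0), np.int64(1632)), (np.float64(0.004), np.int64(797)), (np.float64(0.008), np.int64(267)), (np.float64(0.012), np.int64(444)), (np.float64(0.016), np.int64(70)), (np.float64(0.028), np.int64(27)), (np.float64(0.032), np.int64(34))]
  circ [ 0.3914 -0.1717] 0.1558
  top 75 0.4006 -0.1997 [0.042 0.106] 7.5 0.03054654092124176
spacer [(np.float64(-0.008), np.int64(12)), (np.float64(-0.004), np.int64(543)), (np.float64(0.0), np.int64(1932)), (np.float64(0.004), np.int64(533)), (np.float64(0.008), np.int64(37)), (np.float64(0.012), np.int64(22)), (np.float64(0.016), np.int64(19)), (np.float64(0.02), np.int64(24)), (np.float64(0.024), np.int64(25)), (np.float64(0.028), np.int64(37)), (np.float64(0.032), np.int64(36)), (np.float64(0.036), np.int64(165)), (np.float64(0.04), np.int64(186)), (np.float64(0.044), np.int64(11))]
  circ [0.4281 0.1618] 0.1853
  top 398 0.4048 0.2704 [0.131 0.093] 0.5 0.03794087754180786
frit [(np.float64(-0.008), np.int64(14)), (np.float64(-0.004), np.int64(613)), (np.float64(0.0), np.int64(1711)), (np.flo
[... 1106 characters left out ...]
10)), (np.float64(-0.004), np.int64(417)), (np.float64(0.0), np.int64(1727)), (np.float64(0.004), np.int64(630)), (np.float64(0.008), np.int64(194)), (np.float64(0.012), np.int64(686)), (np.float64(0.016), np.int64(293)), (np.float64(0.02), np.int64(26)), (np.float64(0.028), np.int64(15)), (np.float64(0.036), np.int64(13)), (np.float64(0.044), np.int64(16)), (np.float64(0.048), np.int64(13)), (np.float64(0.052), np.int64(41)), (np.float64(0.056), np.int64(85)), (np.float64(0.06), np.int64(77)), (np.float64(0.064), np.int64(117)), (np.float64(0.068), np.int64(173)), (np.float64(0.072), np.int64(53))]
  circ [ 0.5211 -0.0332] 0.1438
  top 489 0.5352 -0.0292 [0.121 0.119] 1.3 0.0657562211122189
```

View pics/crop1.png

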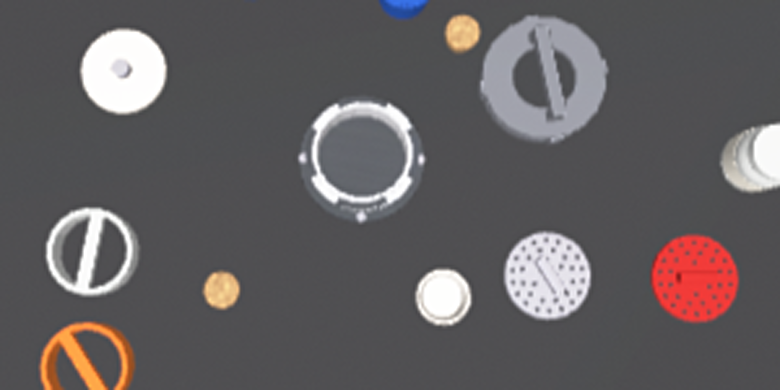

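The crop confirms the choices: holed light grid at (547,275), white spacer (92,252), frit with knob (124,70), ring (543,78), housing (362,155). The red and orange look-alikes stay out. Now I refine the numbers.

```bash
cat > m2.py <<'E'
from h import *
def comp(W,p,c,rmax,band):
    m=(W[...,2]>band[0])&(W[...,2]<band[1])&(np.hypot(W[...,0]-c[0],W[...,1]-c[1])<rmax); return W[m]
def fitc(w,hull=True):
    q=w[:,:2].astype(np.float32)
    if hull: q=cv2.convexHull(q)[:,0]
    A=np.c_[2*q,np.ones(len(q))]; s=np.linalg.lstsq(A,(q**2).sum(1),rcond=None)[0]; return s[:2],np.sqrt(s[2]+s[0]**2+s[1]**2)
def rect(w):
    (cx,cy),(a,b),t=cv2.minAreaRect(w[:,:2].astype(np.float32)); 
    if b>a: a,b,t=b,a,t+90
    return np.round([cx,cy,a,b],4),round((t+90)%180-90,1)
if __name__=='__main__':
    z=np.load('pics/top0.npz'); p,d=z['p'],z['d']; W=world(d,'top')
    for n,(u,v),R,b,tb in [('grid',(340,236),.06,(.008,.02),(.022,.04)),('spacer',(165,227),.06,(.03,.05),(.03,.05)),('frit',(178,157),.06,(.008,.02),(.024,.04)),('ring',(339,161),.085,(.02,.04),(.056,.08)),('housing',(269,191),.08,(.061,.08),(.06,.08))]:
        c=W[v-3:v+4,u-3:u+4].reshape(-1,3).mean(0)
        c=fitc(comp(W,p,c,R,b))[0]; w=comp(W,p,c,R,b); f=fitc(w); print(n,np.round(f[0],4),round(f[1],4),len(w)); t=comp(W,p,f[0],.035 if n=='spacer' else R,tb); print('  ',rect(t),np.median(t[:,2]))
E
python3 m2.py
```

```text
grid [ 0.4058 -0.2399] 0.0473 697
   (array([ 0.4057, -0.2399,  0.0435,  0.0123]), 33.0) 0.030726383870538387
spacer [0.4247 0.2704] 0.0464 370
   (array([0.4248, 0.2703, 0.0693, 0.0155]), -8.7) 0.038201643336052804
frit [0.634  0.2476] 0.0477 701
   (array([0.6338, 0.2477, 0.0205, 0.0188]), 46.2) 0.03191610879388551
ring [ 0.6296 -0.2359] 0.0712 1234
   (array([ 0.6293, -0.2356,  0.1033,  0.0173]), 10.9) 0.06603267985296535
housing [ 0.5351 -0.0288] 0.061 372
   (array([ 0.5352, -0.0269,  0.1186,  0.1167]), 43.6) 0.06715030872896155
```

Call:
carry_out([
  [0.55,1,0,0.22,-1],
  [0.55,1,0,0.22,-1],
  [0.55,1,0,0.22,-1],
  [0.55,1,0,0.22,-1],
  [0.55,1,0,0.22,-1],
  [0.55,1,0,0.22,-1],
  [0.55,1,0,0.22,-1],
  [0.55,1,0,0.22,0],
  [0.55,1,0,0.22,0.2],
  [0.55,1,0,0.22,0.2],
  [0.55,1,0,0.22,0.2],
  [0.55,1,0,0.22,0.2],
])

```text
time_s: 1.1
ee_pos: [0.3915, -0.2459, 0.214]
tcp_rot: [-3.134, 0.008, 0.584]
ft_force: [0.8, -0.5, 0.5]
finger_gap: 0.0615
```

Call:
carry_out([
  [0.45,0.2,-0.5,-0.08,0.2],
  [0,0,-0.3,0,0.2],
  [0,0,0,0,0.2],
])

```text
time_s: 1.35
ee_pos: [0.4089, -0.2315, 0.1897]
tcp_rot: [-3.134, 0.006, 0.589]
ft_force: [0.1, 0.0, 0.6]
finger_gap: 0.0417
```

```bash
cat > wl.py <<'E'
from m2 import *
import sys
def look(name):
    T=wristT(); s=arm.get_state(); print('tcp',np.round(s['ee_pos'],4),'yaw',round(np.degrees(s['tcp_rot'][2]),2),'tilt',np.round(np.degrees(s['tcp_rot'][:2]),2),'gap',round(s['finger_gap'],4),'F',np.round(s['ft_force'],1),'t',s['time_s'],'q7',round(s['joint_positions'][6],2))
    p,d=grab('wrist',name); return p,d,world(d,'wrist',T)
E
python3 - <<'E'
from wl import *
p,d,W=look('w_grid')
c=(.4058,-.24)
w=comp(W,p,c,.06,(.005,.018)); print(fitc(w),len(w)); t=comp(W,p,c,.04,(.022,.045)); print(rect(t),np.median(t[:,2]),len(t))
E
```

```text
tcp [ 0.4089 -0.2315  0.1897] yaw 33.72 tilt [-179.58    0.33] gap 0.0417 F [0.1 0.  0.6] t 1.35 q7 -0.56
(array([ 0.40500956, -0.23974878]), np.float64(0.04778457481168784)) 3666
(array([ 0.4051, -0.2398,  0.0444,  0.0118]), 31.8) 0.029343587891992512 328
```

View pics/w_grid.png

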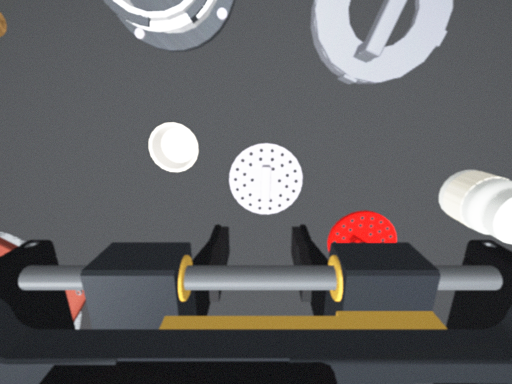

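The wrist picture shows the grid at (266,179) with its fin between the jaws, and the red one well to the side at (363,228). Descending.

Call:
carry_out([
  [-0.13,-0.27,-1,-0.28,0.2],
  [0,0,-1,0,0.2],
  [0,0,-1,0,0.2],
  [0,0,-0.9,0,0.2],
  [0,0,-0.6,0,0.2],
  [0,0,0,0,0.2],
  [0,0,0,0,0.2],
])

```text
time_s: 1.98
ee_pos: [0.3996, -0.2506, 0.0542]
tcp_rot: [-3.14, 0.007, 0.543]
ft_force: [-0.2, 0.6, 1.0]
finger_gap: 0.035
```

Call:
carry_out([
  [0.18,0.36,-0.2,0.1,0.2],
  [0,0,-0.2,0,0.2],
  [0,0,0,0,0.2],
  [0,0,0,0,0.2],
])

```text
time_s: 2.32
ee_pos: [0.4068, -0.2418, 0.0453]
tcp_rot: [3.139, 0.005, 0.551]
ft_force: [-1.0, -0.1, 0.6]
finger_gap: 0.0345
```

Call:
carry_out([
  [-0.06,0.07,-0.3,0.1,0.2],
  [0,0,-0.15,0,0.2],
  [0,0,0,0,0.2],
])

```text
time_s: 2.57
ee_pos: [0.4061, -0.2403, 0.0324]
tcp_rot: [3.135, 0.004, 0.563]
ft_force: [0.7, 0.2, 0.6]
finger_gap: 0.0349
```

Call:
carry_out([
  [0,0,-0.05,0,1],
  [0,0,0,0,1],
  [0,0,0,0,1],
  [0,0,0,0,1],
  [0,0,0,0,1],
], squeeze=30)

```text
time_s: 2.98
ee_pos: [0.4059, -0.2403, 0.0305]
tcp_rot: [3.136, 0.004, 0.563]
ft_force: [0.2, -0.2, -0.7]
finger_gap: 0.0095
```

Call:
carry_out([
  [0,0,0.6,0,1],
  [0,0,1,0,1],
  [0,0,1,0.5,1],
  [0,0,1,0.8,1],
  [0,0,1,0.8,1],
  [0.2,0.35,0.8,0.8,1],
  [0.4,0.65,0,0.8,1],
  [0.5,0.8,0,0.5,1],
  [0.2,0.3,0,0.1,1],
  [0,0,0,0,1],
  [0,0,0,0,1],
])

```text
time_s: 3.9
ee_pos: [0.4438, -0.1748, 0.2024]
tcp_rot: [3.133, 0.008, 1.031]
ft_force: [-0.1, -0.9, -0.5]
finger_gap: 0.0005
```

```bash
cat > hs.py <<'E'
from wl import *
p,d,W=look('w_h1')
c=np.array((.5351,-.0288))
for i in range(3):
    w=comp(W,p,c,.075,(.058,.08)); c,r=fitc(w); 
print('rim hull',c,r,len(w),np.percentile(w[:,2],[5,50,95]))
q=(W[...,:2]-c); R=np.hypot(*np.moveaxis(q,-1,0)); A=np.degrees(np.arctan2(q[...,1],q[...,0]))
# inner bore edge & barrel: points 50-54
m=(R>.0555)&(R<.0605); z=W[...,2]
for a in range(-180,180,6):
    k=m&(A>=a)&(A<a+6)
    if k.sum()>3: print(a,k.sum(),np.round(np.median(z[k]),3),end=' | ')
print()
# gap phase: 4th harmonic of high points
k=m&(z>.062); print('seg phase', np.degrees(np.angle(np.exp(4j*np.radians(A[k])).mean()))/4)
foot=comp(W,p,c,.08,(.006,.02)); print('foot',fitc(foot))
E
python3 hs.py
```

```text
tcp [ 0.4438 -0.1748  0.2024] yaw 59.05 tilt [179.51   0.48] gap 0.0005 F [-0.1 -0.9 -0.5] t 3.9 q7 -0.27
rim hull [ 0.53343784 -0.03165209] 0.05962262961152415 1977 [0.0606511  0.06669997 0.06860932]
-180 34 0.065 | -174 35 0.066 | -168 40 0.067 | -162 43 0.067 | -156 48 0.054 | -150 41 0.054 | -144 44 0.055 | -138 42 0.053 | -132 41 0.052 | -126 44 0.052 | -120 47 0.054 | -114 43 0.051 | -108 42 0.056 | -102 43 0.061 | -96 42 0.063 | -90 36 0.064 | -84 36 0.065 | -78 32 0.066 | -72 29 0.067 | -66 27 0.068 | -60 14 0.055 | -54 30 0.055 | -48 31 0.055 | -42 33 0.056 | -36 34 0.056 | -30 38 0.055 | -24 39 0.061 | 132 12 0.055 | 138 24 0.055 | 144 20 0.056 | 150 37 0.061 | 156 33 0.062 | 162 37 0.063 | 168 31 0.063 | 174 33 0.065 | 
seg phase 5.171078803035408
foot (array([ 0.52866597, -0.03882275]), np.float64(0.06358616949460719))
```

View pics/w_h1.png

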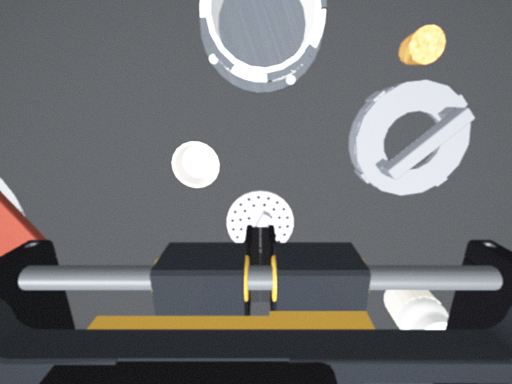

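The grip missed. The picture shows the grid still on the bench at (260,220), and the fingers shut empty. I check the tip reach and whether the grid moved.

```bash
python3 - <<'E'
from m2 import *
print(arm.tip_reach, arm.tip_reach() if callable(arm.tip_reach) else '')
z=np.load('pics/w_h1.npz'); T=wristT(); W=world(z['d'],'wrist',T); p=z['p']
c=(.405,-.24); w=comp(W,p,c,.06,(.005,.018)); print(fitc(w),len(w)); t=comp(W,p,c,.03,(.022,.045)); print(rect(t),np.median(t[:,2]),len(t))
# finger tip heights/positions: nearest geometry around tcp
s=arm.get_state()['ee_pos']; m=comp(W,p,s,.06,(.1,.4)); print('finger lowest z rel',np.percentile(m[:,2]-s[2],[0,1,5]), len(m))
i=np.argsort(m[:,2])[:50]; print((m[i]-s).mean(0))
E
```

```text
0.019 
(array([ 0.40507225, -0.23908815]), np.float64(0.04708176172718548)) 2196
(array([ 0.4144, -0.2336,  0.0214,  0.0119]), 32.4) 0.028760703807774846 125
finger lowest z rel [0.00010844 0.02208933 0.07932638] 45183
[0.00420912 0.00898872 0.00180265]
```

Call:
carry_out([
  [-0.3,-0.5,-0.5,-0.6,0.2],
  [-0.4,-0.7,-1,-0.9,0.2],
  [-0.4,-0.6,-1,-0.9,0.2],
  [-0.2,-0.3,-1,-0.9,0.2],
  [0,0,-0.6,-0.8,0.2],
  [0,0,-0.4,-0.4,0.2],
  [0,0,0,0,0.2],
  [0,0,0,0,0.2],
])

```text
time_s: 4.62
ee_pos: [0.3939, -0.2487, 0.0602]
tcp_rot: [3.133, 0.016, 0.518]
ft_force: [0.4, 0.1, -0.3]
finger_gap: 0.0341
```

Call:
carry_out([
  [0.3,0.28,0,0.35,0.2],
  [0,0,-0.3,0,0.2],
  [0,0,-0.3,0,0.2],
  [0,0,0,0,0.2],
  [0,0,0,0,0.2],
])

```text
time_s: 5.03
ee_pos: [0.4052, -0.241, 0.0433]
tcp_rot: [3.129, 0.014, 0.562]
ft_force: [0.1, -0.1, -0.6]
finger_gap: 0.0351
```

```bash
python3 - <<'E'
from wl import *
p,d,W=look('w_g2')
E
```

```text
tcp [ 0.4052 -0.241   0.0433] yaw 32.2 tilt [179.3    0.81] gap 0.0351 F [ 0.1 -0.1 -0.6] t 5.0333 q7 -0.66
```

View pics/w_g2.png

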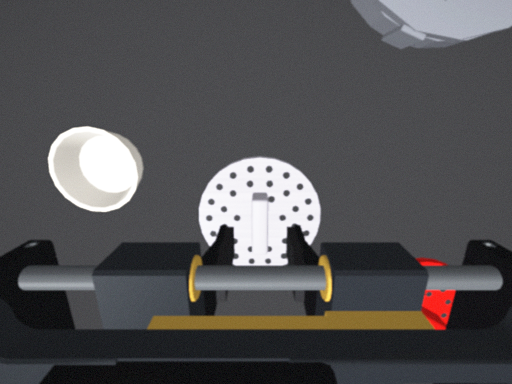

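The wrist view shows the fin at (260,228), centred between the fingers. I lower to the grip height and close, with a longer wait.

Call:
carry_out([
  [0,0.03,-0.3,0,0.2],
  [0,0,-0.15,0,0.2],
  [0,0,0,0,0.2],
  [0,0,0,0,1],
  [0,0,0,0,1],
  [0,0,0,0,1],
  [0,0,0,0,1],
], squeeze=45)

```text
time_s: 5.67
ee_pos: [0.4053, -0.2402, 0.0289]
tcp_rot: [3.129, 0.014, 0.562]
ft_force: [-0.7, 0.3, 0.0]
finger_gap: 0.016
```

Call:
carry_out([
  [0,0,0,0,1],
  [0,0,0,0,1],
  [0,0,0,0,1],
])

```text
time_s: 5.92
ee_pos: [0.4055, -0.2405, 0.0293]
tcp_rot: [3.128, 0.014, 0.562]
ft_force: [-0.7, 0.5, 0.6]
finger_gap: 0.0019
```

```bash
python3 - <<'E'
from wl import *
p,d,W=look('w_g3')
cv2.imwrite('pics/w_g3c.png',cv2.resize(p[150:330,150:380],None,fx=3,fy=3,interpolation=cv2.INTER_CUBIC)[:,:,::-1])
E
```

```text
tcp [ 0.4055 -0.2405  0.0293] yaw 32.19 tilt [179.23   0.78] gap 0.0019 F [-0.7  0.5  0.6] t 5.9167 q7 -0.67
```

View pics/w_g3c.png

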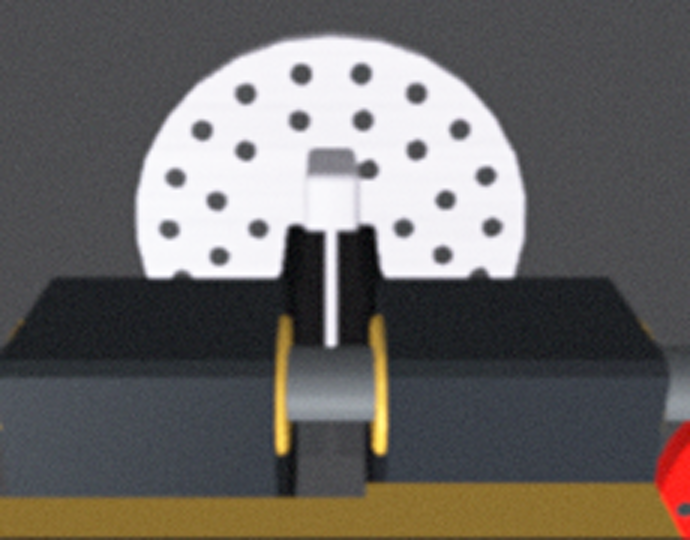

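The crop shows the shut fingers lying over the fin at (330,225), hiding it. So the tips sit above the fin's top, and the 19 mm tip reach doesn't match what I see. I measure the tip height from depth.

```bash
python3 - <<'E'
from wl import *
for n in ['w_g3']:
    z=np.load(f'pics/{n}.npz'); d=z['d']; T=wristT(); W=world(d,'wrist',T); s=arm.get_state()
    R=np.array(T)@np.linalg.inv(np.array(arm.camera_params('wrist')['mount']))
    L=(W-R[:3,3])@R[:3,:3]  # tool frame
    for v in range(218,262,3): print(v,[np.round(1000*L[v,u]).astype(int).tolist() for u in (250,255,270,275)])
E
```

```text
218 [[6, -8, 19], [15, -4, -1], [6, 7, 19], [5, 11, 21]]
221 [[4, -8, 19], [12, -4, 0], [3, 7, 21], [4, 11, 20]]
224 [[1, -8, 20], [10, -4, 1], [11, 6, -2], [1, 11, 20]]
227 [[11, -7, -6], [9, -4, -2], [10, 6, -4], [-1, 11, 20]]
230 [[10, -7, -9], [9, -4, -6], [11, 6, -10], [11, 9, -10]]
233 [[11, -6, -14], [9, -3, -11], [10, 6, -14], [11, 9, -15]]
236 [[10, -6, -18], [9, -3, -16], [11, 6, -19], [11, 9, -19]]
239 [[9, -6, -19], [9, -3, -19], [11, 6, -22], [11, 8, -23]]
242 [[9, -6, -23], [9, -3, -23], [11, 5, -26], [10, 8, -25]]
245 [[9, -6, -26], [9, -3, -26], [9, 5, -27], [35, 5, -75]]
248 [[9, -6, -30], [9, -3, -30], [9, 5, -30], [35, 5, -76]]
251 [[9, -6, -34], [10, -3, -34], [9, 5, -33], [34, 5, -76]]
254 [[9, -6, -36], [9, -3, -36], [9, 5, -36], [32, 5, -76]]
257 [[9, -6, -40], [9, -3, -40], [9, 5, -39], [36, 5, -84]]
260 [[9, -5, -42], [9, -3, -43], [9, 5, -43], [37, 5, -87]]
```

The finger faces end at the reported TCP height. The body also starts about 75 mm behind it, where 51 + 19 = 70 would be expected. So the reported pose is effectively the fingertips, and I'll treat reported z as tip height. I open, lower and grip again.

Call:
carry_out([
  [0,0,0.1,0,0.2],
  [0,0,0,0,0.2],
  [0,0,0,0,0.2],
  [0,0,0,0,0.2],
  [0,0,0,0,0.2],
  [0,0,-0.3,0,0.2],
  [0,0,-0.22,0,0.2],
  [0,0,0,0,0.2],
], squeeze=35)

```text
time_s: 6.63
ee_pos: [0.4059, -0.2408, 0.016]
tcp_rot: [3.127, 0.013, 0.562]
ft_force: [0.2, 0.1, -0.2]
finger_gap: 0.0339
```

Call:
carry_out([
  [-0.02,0.03,-0.1,0,0.2],
  [0,0,0,0,1],
  [0,0,0,0,1],
  [0,0,0,0,1],
  [0,0,0,0,1],
  [0,0,0,0,1],
  [0,0,0,0,1],
])

```text
time_s: 7.22
ee_pos: [0.4045, -0.2393, 0.0117]
tcp_rot: [3.129, 0.014, 0.562]
ft_force: [0.2, 0.7, -1.3]
finger_gap: 0.0117
```

Call:
carry_out([
  [0,0,0.4,0,1],
  [0,0,0.8,0,1],
  [0,0,1,0.5,1],
  [0,0,1,0.8,1],
  [0,0,1,0.8,1],
  [0.2,0.35,1,0.8,1],
  [0.4,0.65,0.6,0.7,1],
  [0.5,0.8,0,0.3,1],
  [0.5,0.8,0,0,1],
  [0.3,0.5,0,0,1],
  [0,0,0,0,1],
  [0,0,0,0,1],
])

```text
time_s: 8.22
ee_pos: [0.4574, -0.1396, 0.1925]
tcp_rot: [3.134, 0.02, 0.988]
ft_force: [-0.7, -0.9, -3.2]
finger_gap: 0.0118
```

```bash
sed -i "s/look('w_h1')/look('w_h2')/" hs.py; cat >> hs.py <<'E'
k=(R<.08)&(R>.03); im=p.copy()
cv2.imwrite('pics/w_h2.png',im[:,:,::-1])
E
python3 hs.py; python3 - <<'E'
from m2 import *
# top view gap phase
z=np.load('pics/top0.npz'); W=world(z['d'],'top')
for c in [(.5351,-.0288),(.5334,-.0317)]:
    q=W[...,:2]-c; R=np.hypot(q[...,0],q[...,1]); A=np.degrees(np.arctan2(q[...,1],q[...,0])); m=(R>.056)&(R<.061)
    lo=[(a,m[(A>=a)&(A<a+8)].sum(),round(float(np.median(W[...,2][m&(A>=a)&(A<a+8)])),3)) for a in range(-180,180,8)]; print([(a,z) for a,n,z in lo])
E
```

```text
tcp [ 0.4574 -0.1396  0.1925] yaw 56.63 tilt [179.55   1.12] gap 0.0118 F [-0.7 -0.9 -3.2] t 8.2167 q7 -0.41
rim hull [ 0.53383023 -0.02970396] 0.06106108063759651 2994 [0.06048591 0.06662133 0.06856947]
-180 31 0.065 | -174 34 0.066 | -168 32 0.067 | -162 31 0.068 | -156 34 0.061 | -150 27 0.054 | -144 28 0.056 | -138 27 0.055 | -132 29 0.055 | -126 26 0.055 | -120 30 0.056 | -114 28 0.061 | -108 30 0.062 | -102 29 0.063 | -96 30 0.064 | -90 33 0.065 | -84 32 0.066 | -78 31 0.067 | -72 34 0.068 | -66 26 0.068 | -60 25 0.055 | -54 34 0.055 | -48 29 0.056 | -42 29 0.055 | -36 28 0.056 | -30 28 0.057 | -24 35 0.061 | -18 34 0.062 | -12 35 0.063 | -6 35 0.064 | 0 40 0.065 | 6 34 0.066 | 12 5 0.066 | 96 7 0.067 | 102 39 0.067 | 108 41 0.067 | 114 35 0.067 | 120 22 0.055 | 126 22 0.055 | 132 28 0.056 | 138 31 0.056 | 144 29 0.056 | 150 28 0.061 | 156 33 0.061 | 162 33 0.063 | 168 31 0.063 | 174 33 0.064 | 
seg phase 6.64322914934798
foot (array([ 0.52656197, -0.03717146]), np.float64(0.06410795798763066))
[(-180, 0.066), (-172, 0.065), (-164, 0.068), (-156, 0.058), (-148, 0.054), (-140, 0
[... 462 characters left out ...]
, 0.057), (140, 0.055), (148, 0.06), (156, 0.062), (164, 0.039), (172, 0.062)]
[(-180, 0.05), (-172, 0.064), (-164, 0.014), (-156, 0.032), (-148, 0.036), (-140, 0.01), (-132, 0.016), (-124, 0.056), (-116, 0.06), (-108, 0.062), (-100, 0.064), (-92, 0.067), (-84, 0.069), (-76, 0.068), (-68, 0.068), (-60, 0.055), (-52, 0.054), (-44, 0.055), (-36, 0.056), (-28, 0.06), (-20, 0.06), (-12, 0.062), (-4, 0.064), (4, 0.067), (12, 0.067), (20, 0.069), (28, 0.061), (36, 0.066), (44, 0.062), (52, 0.062), (60, 0.059), (68, 0.062), (76, 0.066), (84, 0.066), (92, 0.068), (100, 0.069), (108, 0.07), (116, 0.055), (124, 0.056), (132, 0.055), (140, 0.054), (148, 0.061), (156, 0.062), (164, 0.039), (172, 0.054)]
```

View pics/w_h2.png

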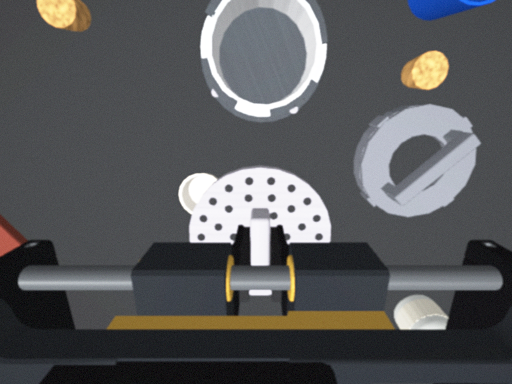

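The picture shows the grid held at (260,220) and the housing mouth at (264,50), with its gaps on the diagonals (about 45° mod 90). I measure the held disc relative to the tool, and the bore's centre.

```bash
cat > rel.py <<'E'
from m2 import *
from scipy.optimize import least_squares
def rfit(q,r):  # circle of known radius
    f=least_squares(lambda c:np.hypot(*(q-c).T)-r,q.mean(0),loss='soft_l1',f_scale=.001); return f.x,np.median(abs(f.fun))
def toolpts(d,T):
    W=world(d,'wrist',T); R=T@np.linalg.inv(np.array(arm.camera_params('wrist')['mount'])); return W,(W-R[:3,3])@R[:3,:3],R
def bore(W,c):
    m=(np.hypot(W[...,0]-c[0],W[...,1]-c[1])<.08)&(W[...,2]>.06)&(W[...,2]<.072); w=W[m][:,:2]
    a=np.round(np.degrees(np.arctan2(*(w-c).T[::-1]))/4); r=np.hypot(*(w-c).T)
    o=np.array([w[a==k][r[a==k].argmax()] for k in np.unique(a)]); i=np.array([w[a==k][r[a==k].argmin()] for k in np.unique(a)])
    ro=np.hypot(*(o-c).T); 
    return rfit(i,.050),rfit(o[ro>.058],.062)
if __name__=='__main__':
    z=np.load('pics/w_h2.npz'); T=wristT(); W,L,R=toolpts(z['d'],T)
    m=(np.hypot(L[...,0],L[...,1])<.07)&(L[...,2]>-.004)&(L[...,2]<.010); q=L[m]; print(len(q),np.percentile(q[:,2],[5,50,95]))
    h=cv2.convexHull(q[:,:2].astype(np.float32))[:,0]; h=h[h[:,0]>0]; f=rfit(h,.048); print('held disc centre in tool',f, 'world off',(R[:3,:3]@[*f[0],0])[:2])
    print('bore, outer',bore(W,np.array([.534,-.0295])))
E
python3 rel.py
```

```text
7754 [0.00044096 0.0016088  0.00284117]
held disc centre in tool (array([ 0.00039601, -0.00104858]), np.float64(0.00012786018353452833)) world off [-0.00065774  0.00090746]
bore, outer ((array([ 0.53426636, -0.02866544]), np.float64(0.00012867991229597447)), (array([ 0.53452302, -0.02839661]), np.float64(0.00013710135693950284)))
```

Call:
carry_out([
  [0.4,0.55,-0.2,0,1],
  [0.6,0.85,-0.2,0,1],
  [0.6,0.85,-0.2,0,1],
  [0.6,0.85,-0.2,0,1],
  [0.3,0.4,-0.2,0,1],
  [0,0,-0.2,0,1],
  [0,0,0,0,1],
  [0,0,0,0,1],
])

```text
time_s: 8.93
ee_pos: [0.5296, -0.0413, 0.1521]
tcp_rot: [3.138, 0.026, 0.972]
ft_force: [-0.5, -0.3, -2.6]
finger_gap: 0.0118
```

Call:
carry_out([
  [0.18,0.4,0,0,1],
  [0,0,-0.4,0,1],
  [0,0,-0.4,0,1],
  [0,0,0,0,1],
  [0,0,0,0,1],
])

```text
time_s: 9.35
ee_pos: [0.5322, -0.0377, 0.1258]
tcp_rot: [3.137, 0.03, 0.962]
ft_force: [-0.3, 0.2, -2.5]
finger_gap: 0.0115
```

Call:
carry_out([
  [0.1,0.2,0,0,1],
  [0.05,0.12,0,0,1],
  [0,0.05,0,0,1],
  [0,0,0,0,1],
])

```text
time_s: 9.68
ee_pos: [0.5366, -0.0276, 0.1259]
tcp_rot: [3.137, 0.031, 0.96]
ft_force: [0.3, -0.1, -1.4]
finger_gap: 0.0116
```

Call:
carry_out([
  [-0.05,-0.06,-0.4,0,1],
  [0,0,-0.5,0,1],
  [0,0,-0.2,0,1],
  [0,0,0,0,1],
])

```text
time_s: 10.02
ee_pos: [0.5356, -0.0293, 0.0913]
tcp_rot: [3.134, 0.03, 0.961]
ft_force: [-1.4, 0.3, -3.3]
finger_gap: 0.0114
```

```bash
python3 - <<'E'
from wl import *; from rel import *
p,d,W=look('w_i1'); T=wristT(); W,L,R=toolpts(d,T)
m=(np.hypot(L[...,0],L[...,1])<.07)&(L[...,2]>-.004)&(L[...,2]<.010); h=cv2.convexHull(L[m][:,:2].astype(np.float32))[:,0]; h=h[h[:,0]>0]; f=rfit(h,.048); 
g=R[:3,:3]@[*f[0],.0016]+R[:3,3]; print('disc',f,'world',g)
b=bore(W,np.array([.5343,-.0286])); print('bore',b); print('tilt normal', R[:3,2])
E
```

```text
tcp [ 0.5356 -0.0293  0.0913] yaw 55.05 tilt [179.59   1.71] gap 0.0114 F [-1.4  0.3 -3.3] t 10.0167 q7 -0.81
disc (array([ 0.00035054, -0.00098077]), np.float64(9.848149808614273e-05)) world [ 0.53502114 -0.02853103  0.09005585]
bore ((array([ 0.53464813, -0.02830664]), np.float64(0.0002556833901451311)), (array([ 0.53471032, -0.02860773]), np.float64(7.354629691667253e-05)))
tilt normal [-0.01139079 -0.02855406 -0.99952735]
```

Call:
carry_out([
  [0,0,-0.4,0,1],
  [0,0,-0.4,0,1],
  [0,0,-0.4,0,1],
  [0,0,-0.3,0,1],
  [0,0,0,0,1],
])

```text
time_s: 10.48
ee_pos: [0.5356, -0.0295, 0.0428]
tcp_rot: [3.134, 0.03, 0.96]
ft_force: [0.0, 0.1, -3.3]
finger_gap: 0.0114
```

Call:
carry_out([
  [0,0,-0.35,0,1],
  [0,0,-0.2,0,1],
  [0,0,-0.07,0,1],
  [0,0,0,0,1],
])

```text
time_s: 10.82
ee_pos: [0.5363, -0.0296, 0.0236]
tcp_rot: [3.133, 0.03, 0.96]
ft_force: [-2.6, -0.2, 0.9]
finger_gap: 0.0117
```

Call:
carry_out([
  [0,0,0,0,0.3],
  [0,0,0,0,0.3],
  [0,0,0,0,0.3],
  [0,0,0,0,0.3],
  [0,0,0.4,0,0.3],
  [0,0,1,0,0.3],
  [0,0,1,0,0.3],
  [0,0,1,0,0.3],
  [0,0,1,0,0.3],
  [0,0,1,0.5,0.3],
  [-0.3,0.5,0.6,1,0.2],
  [-0.4,0.9,0,1,0.2],
])

```text
time_s: 11.82
ee_pos: [0.5156, 0.0094, 0.2176]
tcp_rot: [3.13, 0.03, 1.222]
ft_force: [0.7, 0.3, -0.6]
finger_gap: 0.0339
```

Call:
carry_out([
  [-0.22,0.72,0,1,0.2],
  [-0.22,0.72,0,1,0.2],
  [-0.22,0.72,0,1,0.2],
  [-0.22,0.72,0,1,0.2],
  [-0.22,0.72,0,1,0.2],
  [-0.22,0.72,0,1,0.2],
  [-0.22,0.72,0,1,0.2],
  [-0.22,0.72,0,1,0.2],
  [-0.22,0.72,0,1,0.2],
  [-0.22,0.72,0,1,0.2],
  [-0.2,0.4,0,1,0.2],
  [0,0,0,1,0.2],
])

```text
time_s: 12.82
ee_pos: [0.4363, 0.256, 0.2341]
tcp_rot: [3.112, 0.036, 2.552]
ft_force: [0.0, -0.8, -0.5]
finger_gap: 0.0348
```

Call:
carry_out([
  [-0.1,0.15,-0.4,0.9,0.2],
  [-0.1,0.1,-0.5,0.9,0.2],
  [-0.1,0,-0.5,0.9,0.2],
  [0,0,-0.5,0.7,0.2],
  [0,0,-0.3,0.3,0.2],
  [0,0,0,0,0.2],
  [0,0,0,0,0.2],
])

```text
time_s: 13.4
ee_pos: [0.4257, 0.2676, 0.173]
tcp_rot: [3.108, 0.044, 2.972]
ft_force: [-0.3, -0.8, 0.5]
finger_gap: 0.0353
```

```bash
python3 - <<'E'
from wl import *; from rel import *
p,d,W=look('w_s1'); c=np.array((.4242,.2705))
w=comp(W,p,c,.06,(.034,.046)); h=cv2.convexHull(w[:,:2].astype(np.float32))[:,0]; print('centre',rfit(h,.047),len(w))
w=comp(W,p,c,.036,(.03,.046)); print(rect(w),np.median(w[:,2]))
E
```

```text
tcp [0.4257 0.2676 0.173 ] yaw 170.31 tilt [178.09   2.5 ] gap 0.0353 F [-0.3 -0.8  0.5] t 13.4 q7 0.68
centre (array([0.42393323, 0.27003085]), np.float64(0.00025769618771540395)) 2023
(array([0.4243, 0.2701, 0.071 , 0.014 ]), -9.3) 0.037471373030715266
```

Call:
carry_out([
  [-0.05,0.08,-0.6,0.05,0.2],
  [0,0,-1,0,0.2],
  [0,0,-1,0,0.2],
  [0,0,-0.8,0,0.2],
  [0,0,-0.5,0,0.2],
  [0,0,0,0,0.2],
  [0,0,0,0,0.2],
])

```text
time_s: 14.03
ee_pos: [0.4295, 0.2725, 0.0607]
tcp_rot: [3.102, 0.056, 2.966]
ft_force: [-0.5, 0.2, 0.1]
finger_gap: 0.0345
```

Call:
carry_out([
  [-0.14,-0.06,-0.2,0.05,0.2],
  [-0.03,-0.01,-0.4,0,0.2],
  [0,0,-0.3,0,0.2],
  [0,0,-0.2,0,0.2],
  [0,0,0,0,0.2],
  [0,0,0,0,0.2],
])

```text
time_s: 14.53
ee_pos: [0.4271, 0.2714, 0.0294]
tcp_rot: [3.099, 0.062, 2.969]
ft_force: [-1.1, -0.2, 0.3]
finger_gap: 0.035
```

Call:
carry_out([
  [-0.1,-0.04,-0.1,0.02,0.2],
  [-0.03,-0.02,-0.05,0,0.2],
  [0,0,0,0,0.2],
  [0,0,0,0,1],
  [0,0,0,0,1],
  [0,0,0,0,1],
  [0,0,0,0,1],
  [0,0,0,0,1],
  [0,0,0,0,1],
], squeeze=35)

```text
time_s: 15.28
ee_pos: [0.4235, 0.2698, 0.0256]
tcp_rot: [3.098, 0.064, 2.971]
ft_force: [-0.4, -0.8, -0.0]
finger_gap: 0.0138
```

Call:
carry_out([
  [0,0,0.3,0,1],
  [0,0,0.6,0,1],
  [0,0,0.8,0,1],
  [0,0,0.8,0,1],
  [0,0,0.8,0,1],
  [0,-0.3,0.8,-0.4,1],
  [0.2,-0.6,0.6,-0.8,1],
  [0.25,-0.7,0.3,-0.8,1],
  [0.25,-0.7,0,-0.8,1],
  [0.25,-0.7,0,-0.8,1],
  [0.25,-0.7,0,-0.8,1],
  [0.25,-0.7,0,-0.8,1],
])

```text
time_s: 16.28
ee_pos: [0.4607, 0.1391, 0.1881]
tcp_rot: [3.094, 0.059, 2.421]
ft_force: [1.1, -0.6, -2.2]
finger_gap: 0.0134
```

Call:
carry_out([
  [0.32,-0.7,0,-0.8,1],
  [0.32,-0.7,0,-0.8,1],
  [0.32,-0.7,0,-0.8,1],
  [0.32,-0.7,0,-0.8,1],
  [0.32,-0.7,0,-0.8,1],
  [0.3,-0.7,0,-0.8,1],
  [0.25,-0.6,0,-0.6,1],
  [0.1,-0.3,0,-0.3,1],
  [0,0,0,0,1],
  [0,0,0,0,1],
])

```text
time_s: 17.12
ee_pos: [0.5284, -0.0239, 0.192]
tcp_rot: [3.094, 0.059, 1.789]
ft_force: [-0.1, 1.3, -2.3]
finger_gap: 0.0138
```

```bash
cat > held.py <<'E'
from wl import *; from rel import *
import sys
def held(name,rad,zlo,zhi,xmin=0.):
    p,d,W=look(name); T=wristT(); W,L,R=toolpts(d,T)
    m=(np.hypot(L[...,0],L[...,1])<rad+.02)&(L[...,2]>zlo)&(L[...,2]<zhi); q=L[m]; print(len(q),np.percentile(q[:,2],[5,50,95]))
    h=cv2.convexHull(q[:,:2].astype(np.float32))[:,0]; h=h[h[:,0]>xmin]; f=rfit(h,rad); off=R[:3,:3]@[*f[0],0]
    print('held c tool',f,'world off',off[:2],'world',(off+R[:3,3])[:2],'axis',np.round(R[:3,2],3))
    return p,W,L,R
E
python3 - <<'E'
from held import *
p,W,L,R=held('w_s2',.047,-.020,-.006)
print('bore',bore(W,np.array([.5345,-.0285])))
E
```

```text
tcp [ 0.5284 -0.0239  0.192 ] yaw 102.51 tilt [177.3    3.35] gap 0.0138 F [-0.1  1.3 -2.3] t 17.1167 q7 0.07
4690 [-0.01562322 -0.01311512 -0.00841089]
held c tool (array([-0.00180609, -0.00102498]), np.float64(0.0002527583139672676)) world off [-0.0006071  -0.00198511] world [ 0.52773404 -0.02558805] axis [ 0.059 -0.047 -0.997]
bore ((array([ 0.53410503, -0.0283154 ]), np.float64(0.00015467156878349805)), (array([ 0.53420434, -0.02862785]), np.float64(0.00012257019072405353)))
```

Call:
carry_out([
  [0.15,-0.07,-0.3,0,1],
  [0.07,-0.04,-0.7,0,1],
  [0,0,-0.7,0,1],
  [0,0,-0.6,0,1],
  [0,0,-0.4,0,1],
  [0,0,0,0,1],
  [0,0,0,0,1],
])

```text
time_s: 17.75
ee_pos: [0.5344, -0.0183, 0.1069]
tcp_rot: [3.091, 0.058, 1.809]
ft_force: [0.3, -0.9, -1.2]
finger_gap: 0.0136
```

```bash
python3 - <<'E'
from held import *
p,W,L,R=held('w_s3',.047,-.020,-.006)
print('bore',bore(W,np.array([.5345,-.0285])))
E
```

```text
tcp [ 0.5344 -0.0183  0.1069] yaw 103.66 tilt [177.13   3.32] gap 0.0136 F [ 0.3 -0.9 -1.2] t 17.75 q7 0.0
4690 [-0.01563044 -0.0131281  -0.00842751]
held c tool (array([-0.00177859, -0.0011291 ]), np.float64(0.00017211174432169712)) world off [-0.00067586 -0.00199482] world [ 0.53361811 -0.02025764] axis [ 0.062 -0.044 -0.997]
bore ((array([ 0.53512924, -0.02601485]), np.float64(0.0004366100714995047)), (array([ 0.53433439, -0.02874031]), np.float64(9.503445752142431e-05)))
```

Call:
carry_out([
  [0.04,-0.2,0,0,1],
  [0,-0.1,0,0,1],
  [0,-0.03,0,0,1],
  [0,0,0,0,1],
])

```text
time_s: 18.13
ee_pos: [0.5374, -0.0286, 0.1099]
tcp_rot: [3.088, 0.06, 1.811]
ft_force: [0.1, 0.2, -3.3]
finger_gap: 0.0135
```

Call:
carry_out([
  [-0.05,0.03,-0.3,0,1],
  [0,0,-0.3,0,1],
  [0,0,-0.25,0,1],
  [0,0,0,0,1],
  [0,0,0,0,1],
])

```text
time_s: 18.55
ee_pos: [0.536, -0.028, 0.0822]
tcp_rot: [3.086, 0.06, 1.81]
ft_force: [-0.9, -0.2, -2.2]
finger_gap: 0.0136
```

Call:
carry_out([
  [0,0.02,-0.3,0,1],
  [0,0,-0.3,0,1],
  [0,0,-0.3,0,1],
  [0,0,-0.1,0,1],
  [0,0,0,0,1],
  [0,0,0,0,1],
])

```text
time_s: 19.05
ee_pos: [0.5356, -0.0269, 0.0481]
tcp_rot: [3.087, 0.06, 1.811]
ft_force: [0.7, -0.8, 0.8]
finger_gap: 0.0138
```

Call:
carry_out([
  [0,0,0,0,0.3],
  [0,0,0,0,0.3],
  [0,0,0,0,0.3],
  [0,0,0,0,0.3],
  [0,0,0.4,0,0.3],
  [0,0,0.8,0,0.3],
  [0,0,0.8,0,0.3],
  [0,0,0.8,0,0.3],
  [0,0,0.8,0,0.3],
  [0.1,0.3,0.5,0,-0.1],
  [0.25,0.65,0,0,-0.1],
  [0.25,0.7,0,0,-0.1],
])

```text
time_s: 20.05
ee_pos: [0.554, 0.0198, 0.1866]
tcp_rot: [3.082, 0.063, 1.804]
ft_force: [-0.0, -0.4, 0.3]
finger_gap: 0.0428
```

Call:
carry_out([
  [0.25,0.7,0,0,-0.1],
  [0.25,0.7,0,0,-0.1],
  [0.25,0.7,0,0,-0.1],
  [0.25,0.7,0,0,-0.1],
  [0.25,0.7,0,0,-0.1],
  [0.25,0.7,0,0,-0.1],
  [0.25,0.7,0,0,-0.1],
  [0.25,0.7,0,0,-0.1],
  [0.25,0.7,0,0,-0.1],
  [0.2,0.5,0,0,-0.1],
  [0,0,0,0,-0.1],
  [0,0,0,0,-0.1],
])

```text
time_s: 21.05
ee_pos: [0.6312, 0.2392, 0.204]
tcp_rot: [3.068, 0.062, 1.806]
ft_force: [-0.2, 0.2, 0.8]
finger_gap: 0.0479
```

Call:
carry_out([
  [0.05,0.15,-0.4,0,-0.1],
  [0,0.05,-0.4,0,-0.1],
  [0,0,-0.4,0,-0.1],
  [0,0,0,0,-0.1],
])

```text
time_s: 21.38
ee_pos: [0.6327, 0.243, 0.1662]
tcp_rot: [3.067, 0.063, 1.803]
ft_force: [-1.0, -0.1, -0.7]
finger_gap: 0.0476
```

```bash
python3 - <<'E'
from held import *
p,d,W=look('w_f1'); c=np.array((.633,.2474))
w=comp(W,p,c,.06,(.007,.018)); h=cv2.convexHull(w[:,:2].astype(np.float32))[:,0]; print('disc',rfit(h,.048),len(w))
w=comp(W,p,c,.03,(.026,.04)); h=cv2.convexHull(w[:,:2].astype(np.float32))[:,0]; print('knob',rfit(h,.011),np.median(w[:,2]),len(w))
E
```

```text
tcp [0.6327 0.243  0.1662] yaw 103.33 tilt [175.7    3.62] gap 0.0476 F [-1.  -0.1 -0.7] t 21.3833 q7 -0.49
disc (array([0.63319247, 0.2481458 ]), np.float64(0.0002799144765194411)) 4503
knob (array([0.6331922 , 0.24832312]), np.float64(0.0003841106579272318)) 0.031246807992890147 279
```

Call:
carry_out([
  [0,0.12,-0.5,0,-0.1],
  [0,0.05,-0.7,0,-0.1],
  [0,0,-0.8,0,-0.1],
  [0,0,-0.8,0,-0.1],
  [0,0,-0.6,0,-0.1],
  [0,0,-0.3,0,-0.1],
  [0,0,0,0,-0.1],
  [0,0,0,0,-0.1],
])

```text
time_s: 22.1
ee_pos: [0.6335, 0.245, 0.0511]
tcp_rot: [3.064, 0.064, 1.799]
ft_force: [-0.9, -0.8, -0.2]
finger_gap: 0.0478
```

Call:
carry_out([
  [0,0.09,-0.3,0,-0.1],
  [0,0.05,-0.4,0,-0.1],
  [0,0,-0.3,0,-0.1],
  [0,0,-0.1,0,-0.1],
  [0,0,0,0,-0.1],
])

```text
time_s: 22.52
ee_pos: [0.6357, 0.2506, 0.0186]
tcp_rot: [3.058, 0.063, 1.798]
ft_force: [0.0, -0.3, 0.2]
finger_gap: 0.0477
```

Call:
carry_out([
  [-0.07,-0.07,-0.05,0,-0.1],
  [0,0,0,0,-0.1],
  [0,0,0,0,1],
  [0,0,0,0,1],
  [0,0,0,0,1],
  [0,0,0,0,1],
  [0,0,0,0,1],
  [0,0,0,0,1],
], squeeze=30)

```text
time_s: 23.18
ee_pos: [0.6342, 0.2486, 0.0186]
tcp_rot: [3.056, 0.063, 1.797]
ft_force: [0.5, 0.4, -0.8]
finger_gap: 0.0208
```

Call:
carry_out([
  [0,0,0.3,0,1],
  [0,0,0.6,0,1],
  [0,0,0.8,0,1],
  [0,0,0.8,0,1],
  [0,0,0.8,0,1],
  [0,-0.2,0.8,0,1],
  [-0.2,-0.5,0.6,0,1],
  [-0.2,-0.6,0.3,0,1],
  [-0.2,-0.6,0,0,1],
  [-0.2,-0.6,0,0,1],
  [-0.2,-0.6,0,0,1],
  [-0.2,-0.6,0,0,1],
])

```text
time_s: 24.18
ee_pos: [0.5912, 0.1395, 0.1789]
tcp_rot: [3.061, 0.06, 1.808]
ft_force: [0.5, -0.1, -2.2]
finger_gap: 0.0205
```

Call:
carry_out([
  [-0.25,-0.6,0,0,1],
  [-0.25,-0.6,0,0,1],
  [-0.25,-0.6,0,0,1],
  [-0.25,-0.6,0,0,1],
  [-0.25,-0.6,0,0,1],
  [-0.25,-0.6,0,0,1],
  [-0.25,-0.6,0,0,1],
  [-0.2,-0.4,0,0,1],
  [0,-0.2,0,0,1],
  [0,0,0,0,1],
])

```text
time_s: 25.02
ee_pos: [0.5253, -0.0145, 0.1829]
tcp_rot: [3.063, 0.064, 1.807]
ft_force: [-0.0, -0.1, -2.9]
finger_gap: 0.0213
```

Check the held frit and the spacer in the bore before lowering.

```bash
python3 - <<'E'
from held import *
p,W,L,R=held('w_f2',.048,-.002,.016)
print('bore',bore(W,np.array([.5343,-.0285])))
m=(np.hypot(L[...,0],L[...,1])<.05)&(L[...,2]>-.005)&(L[...,2]<.02); w=W[m]; A=np.c_[w[:,:2],np.ones(len(w))]; s=np.linalg.lstsq(A,w[:,2],rcond=None)[0]; print('frit slope',s[:2], 'z at tcp', s@[*R[:2,3],1])
E
```

```text
tcp [ 0.5253 -0.0145  0.1829] yaw 103.51 tilt [175.47   3.68] gap 0.0213 F [-0.  -0.1 -2.9] t 25.0167 q7 0.08
7862 [0.00219244 0.00511381 0.00971205]
held c tool (array([ 0.00037075, -0.00237926]), np.float64(0.0001136329875392958)) world off [-0.00238966 -0.00020797] world [ 0.5230154  -0.01373725] axis [ 0.092 -0.043 -0.995]
bore ((array([ 0.53715301, -0.03443512]), np.float64(0.002418305610862072)), (array([ 0.53444914, -0.02782864]), np.float64(9.62456979297921e-05)))
frit slope [ 0.01093128 -0.03016766] z at tcp 0.17672070613331514
```

View pics/w_f2.png

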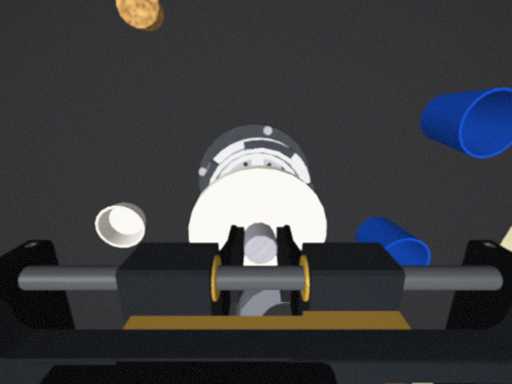

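The picture shows the frit held at (258,225), with the housing behind it at (255,160) and the spacer visible in its bore. Moving over and lowering.

Call:
carry_out([
  [0.15,-0.2,-0.2,0,1],
  [0.12,-0.18,-0.4,0,1],
  [0.06,-0.08,-0.5,0,1],
  [0,0,-0.4,0,1],
  [0,0,-0.3,0,1],
  [0,0,-0.2,0,1],
  [0,0,0,0,1],
  [0,0,0,0,1],
])

```text
time_s: 25.73
ee_pos: [0.5385, -0.0228, 0.1155]
tcp_rot: [3.062, 0.06, 1.816]
ft_force: [0.1, 0.0, -2.1]
finger_gap: 0.0212
```

Call:
carry_out([
  [-0.04,-0.14,0,0,1],
  [-0.03,-0.07,-0.1,0,1],
  [0,0,-0.1,0,1],
  [0,0,0,0,1],
  [0,0,0,0,1],
])

```text
time_s: 26.15
ee_pos: [0.5375, -0.0298, 0.1106]
tcp_rot: [3.06, 0.061, 1.816]
ft_force: [0.7, -0.6, -2.7]
finger_gap: 0.0211
```

```bash
python3 - <<'E'
from held import *
p,W,L,R=held('w_f3',.048,-.002,.013)
b=bore(W,np.array([.5343,-.0285])); print('outer',b[1])
E
```

```text
tcp [ 0.5375 -0.0298  0.1106] yaw 104.04 tilt [175.32   3.49] gap 0.0211 F [ 0.7 -0.6 -2.7] t 26.15 q7 0.05
7852 [0.00217051 0.00506984 0.00960466]
held c tool (array([ 0.00038448, -0.00240509]), np.float64(0.00014341548972619453)) world off [-0.00241567 -0.00022103] world [ 0.53501228 -0.02996339] axis [ 0.094 -0.039 -0.995]
outer (array([ 0.53443014, -0.02877082]), np.float64(0.00010239479414662217))
```

Call:
carry_out([
  [-0.04,0.05,-0.25,0,1],
  [0,0,-0.25,0,1],
  [0,0,-0.2,0,1],
  [0,0,0,0,1],
  [0,0,0,0,1],
])

```text
time_s: 26.62
ee_pos: [0.5361, -0.0279, 0.0875]
tcp_rot: [3.059, 0.061, 1.816]
ft_force: [0.4, 0.8, -1.7]
finger_gap: 0.0213
```

Call:
carry_out([
  [0,0,-0.12,0,1],
  [0,0,-0.12,0,1],
  [0,0,-0.06,0,1],
  [0,0,0,0,1],
])

```text
time_s: 26.95
ee_pos: [0.5365, -0.0277, 0.0783]
tcp_rot: [3.059, 0.061, 1.816]
ft_force: [-3.2, -0.2, 4.3]
finger_gap: 0.0209
```

Call:
carry_out([
  [0,0,0,0,0.3],
  [0,0,0,0,0.2],
  [0,0,0,0,0.1],
  [0,0,0,0,0],
  [0,0,0,0,0],
  [0,0,0.3,0,0],
  [0,0,0.6,0,0],
  [0,0,0.8,0,0],
  [0,0,0.8,0,0],
  [0,0,0.6,0,0],
  [0,0,0,0,0],
])

```text
time_s: 27.87
ee_pos: [0.5366, -0.0267, 0.1781]
tcp_rot: [3.058, 0.06, 1.818]
ft_force: [0.8, -0.2, 0.3]
finger_gap: 0.0434
```

```bash
python3 - <<'E'
from held import *
p,d,W=look('w_f4'); c=np.array((.5344,-.0287))
w=comp(W,p,c,.04,(.05,.085)); k=np.hypot(*(w[:,:2]-c).T); f=w[(k>.013)]; A=np.c_[f[:,:2]-c,np.ones(len(f))]; s=np.linalg.lstsq(A,f[:,2],rcond=None)[0]; print('slope',s[:2],'z',s[2],len(f))
w=comp(W,p,c,.025,(.086,.1)); h=cv2.convexHull(w[:,:2].astype(np.float32))[:,0]; print('knob',rfit(h,.011),np.median(w[:,2]))
w=comp(W,p,c,.056,(.0695,.08)); h=cv2.convexHull(w[:,:2].astype(np.float32))[:,0]; print('disc',rfit(h,.048),len(w))
q=W[...,:2]-c; R=np.hypot(q[...,0],q[...,1]); A=np.degrees(np.arctan2(q[...,1],q[...,0])); m=(R>.0565)&(R<.0605); z=W[...,2]
for a in range(-180,180,3):
    k=m&(A>=a)&(A<a+3)
    if k.sum()>3 and .05<np.median(z[k])<.0585: print(a,int(1000*np.median(z[k])),end=' ')
E
```

```text
tcp [ 0.5366 -0.0267  0.1781] yaw 104.15 tilt [175.19   3.46] gap 0.0434 F [ 0.8 -0.2  0.3] t 27.8667 q7 0.1
slope [-0.00071346  0.000129  ] z 0.0714858413639102 3793
knob (array([ 0.53472012, -0.02793079]), np.float64(0.0005590566805496241)) 0.0913681301682216
disc (array([ 0.53456683, -0.02829257]), np.float64(0.0002755876583285938)) 5801
-147 54 -144 54 -141 55 -135 55 -132 55 -129 55 -126 56 -123 56 30 54 33 55 36 55 117 53 120 53 123 53 126 54 129 55 132 55 135 55 138 55
```

Call:
carry_out([
  [0.1,-0.25,0,-0.7,0],
  [0.18,-0.42,0,-0.9,0],
  [0.18,-0.42,0,-0.9,0],
  [0.18,-0.42,0,-0.9,0],
  [0.18,-0.42,0,-0.9,0],
  [0.18,-0.42,0,-0.9,0],
  [0.18,-0.42,0,-0.9,0],
  [0.18,-0.42,0,-0.9,0],
  [0.18,-0.42,0,-0.9,0],
  [0.18,-0.42,0,-0.9,0],
  [0.18,-0.42,0,-0.9,0],
  [0.18,-0.42,0,-0.9,0],
])

```text
time_s: 28.92
ee_pos: [0.5952, -0.1756, 0.1681]
tcp_rot: [3.069, 0.066, 0.665]
ft_force: [0.4, 0.2, 0.7]
finger_gap: 0.0437
```

Call:
carry_out([
  [0.18,-0.42,0,-0.9,0],
  [0.18,-0.42,0,-0.9,0],
  [0.18,-0.42,0,-0.9,0],
  [0.18,-0.42,0,-0.9,0],
  [0.1,-0.42,0,-0.8,0],
  [0.1,-0.2,0,-0.4,0],
  [0,0,0,0,0],
  [0,0,0,0,0],
])

```text
time_s: 29.58
ee_pos: [0.6204, -0.25, 0.1579]
tcp_rot: [3.074, 0.077, 0.13]
ft_force: [-0.0, 0.4, 0.0]
finger_gap: 0.0432
```

```bash
cat > ring.py <<'E'
from held import *
import sys
p,d,W=look(sys.argv[1]); c=np.array((.6288,-.2358))
w=comp(W,p,c,.08,(.022,.036)); h=cv2.convexHull(w[:,:2].astype(np.float32))[:,0]; print('ring',rfit(h,.070),len(w))
w=comp(W,p,c,.07,(.058,.075)); print('bar',rect(w),np.median(w[:,2]),len(w))
E
python3 ring.py w_r1
```

```text
tcp [ 0.6204 -0.25    0.1579] yaw 7.45 tilt [176.15   4.42] gap 0.0432 F [-0.   0.4  0. ] t 29.5833 q7 -1.3
ring (array([ 0.62985283, -0.23525932]), np.float64(0.0006416734659574208)) 8726
bar (array([ 0.6298, -0.2353,  0.1037,  0.016 ]), 11.3) 0.06548540097984165 1667
```

Call:
carry_out([
  [0.2,0.3,0,0.3,0],
  [0.1,0.15,-0.4,0.2,0],
  [0,0,-0.6,0,0],
  [0,0,-0.6,0,0],
  [0,0,-0.4,0,0],
  [0,0,0,0,0],
  [0,0,0,0,0],
])

```text
time_s: 30.22
ee_pos: [0.631, -0.2261, 0.0932]
tcp_rot: [3.078, 0.076, 0.209]
ft_force: [0.9, -1.2, 0.8]
finger_gap: 0.0436
```

Call:
carry_out([
  [-0.04,-0.18,0,-0.1,0],
  [0,-0.1,-0.2,0,0],
  [0,-0.02,-0.4,0,0],
  [0,0,-0.3,0,0],
  [0,0,0,0,0],
  [0,0,0,0,0],
])

```text
time_s: 30.72
ee_pos: [0.6309, -0.2365, 0.0659]
tcp_rot: [3.076, 0.073, 0.198]
ft_force: [-0.5, 0.4, 0.1]
finger_gap: 0.0439
```

Call:
carry_out([
  [-0.03,0.03,-0.3,0,0],
  [0,0,-0.25,0,0],
  [0,0,-0.07,0,0],
  [0,0,0,0,0],
])

```text
time_s: 31.05
ee_pos: [0.6298, -0.2355, 0.0454]
tcp_rot: [3.076, 0.073, 0.198]
ft_force: [0.5, -0.1, -0.1]
finger_gap: 0.0434
```

Call:
carry_out([
  [0,0,0,0,1],
  [0,0,0,0,1],
  [0,0,0,0,1],
  [0,0,0,0,1],
  [0,0,0,0,1],
  [0,0,0,0,1],
  [0,0,0.2,0,1],
  [0,0,0.4,0,1],
  [0,0,0.6,0,1],
  [0,0,0.6,0,1],
  [0,0,0.6,0,1],
  [0,0,0.6,0,1],
], squeeze=25)

```text
time_s: 32.05
ee_pos: [0.6264, -0.2341, 0.1375]
tcp_rot: [3.08, 0.08, 0.199]
ft_force: [0.6, -0.1, -2.4]
finger_gap: 0.0155
```

Call:
carry_out([
  [0,0,0.6,0,1],
  [0,0,0.6,0,1],
  [-0.1,0.25,0.3,0.3,1],
  [-0.2,0.4,0,0.4,1],
  [-0.2,0.45,0,0.4,1],
  [-0.2,0.45,0,0.4,1],
  [-0.2,0.45,0,0.4,1],
  [-0.2,0.45,0,0.4,1],
  [-0.2,0.45,0,0.4,1],
  [-0.2,0.45,0,0.4,1],
  [-0.2,0.45,0,0.4,1],
  [-0.2,0.45,0,0.4,1],
])

```text
time_s: 33.05
ee_pos: [0.5651, -0.1002, 0.1961]
tcp_rot: [3.073, 0.074, 0.639]
ft_force: [-0.8, -0.2, -1.4]
finger_gap: 0.0157
```

Call:
carry_out([
  [-0.2,0.45,0,0.4,1],
  [-0.2,0.45,0,0.4,1],
  [-0.2,0.45,0,0.4,1],
  [-0.2,0.45,0,0.4,1],
  [-0.15,0.3,0,0.3,1],
  [0,0.1,0,0,1],
  [0,0,0,0,1],
  [0,0,0,0,1],
])

```text
time_s: 33.72
ee_pos: [0.5317, -0.0231, 0.1972]
tcp_rot: [3.072, 0.074, 0.868]
ft_force: [-0.6, 0.1, -2.1]
finger_gap: 0.0162
```

```bash
cat > rh.py <<'E'
from held import *
import sys
# ring held: plate top 29 above ring origin; tip at ~45 -> tool z +16; bar top tool z -21
p,d,W=look(sys.argv[1]); T=wristT(); W,L,R=toolpts(d,T)
m=(np.hypot(L[...,0],L[...,1])<.085)&(L[...,2]>.006)&(L[...,2]<.026); q=L[m]; w=W[m]
h=cv2.convexHull(q[:,:2].astype(np.float32))[:,0]; h=h[h[:,0]>-.01]; f=rfit(h,.070); zc=np.median(q[:,2]); g=R[:3,:3]@[*f[0],zc]+R[:3,3]
k=(np.hypot(*(q[:,:2]-f[0]).T)<.066); A=np.c_[w[k][:,:2]-g[:2],np.ones(k.sum())]; s=np.linalg.lstsq(A,w[k][:,2],rcond=None)[0]
print('n',len(q),'fit',f,'plate centre world',np.round(g,4),'slope',np.round(s,4)); n=np.array([-s[0],-s[1],1]); o=np.array([*g[:2],s[2]])-.029*n/np.linalg.norm(n); print('ring origin',np.round(o,4))
mb=(abs(L[...,1])<.02)&(L[...,0]>.012)&(L[...,0]<.06)&(L[...,2]<-.012)&(L[...,2]>-.03); b=W[mb]; print('bar',rect(b) if len(b)>9 else None,len(b))
b=bore(W,np.array([.5344,-.0287])); print('outer',b[1])
E
python3 rh.py w_r2
```

```text
tcp [ 0.5317 -0.0231  0.1972] yaw 49.75 tilt [176.01   4.25] gap 0.0162 F [-0.6  0.1 -2.1] t 33.7167 q7 -0.91
n 13037 fit (array([ 0.00298957, -0.00161226]), np.float64(0.0020374345719568338)) plate centre world [ 0.5326 -0.0215  0.1818] slope [ 0.0406 -0.0304  0.1794]
ring origin [ 0.5338 -0.0224  0.1505]
bar (array([0.5514, 0.003 , 0.0386, 0.0163]), 49.4) 1897
outer (array([ 0.53481675, -0.02849599]), np.float64(0.00020869504105843623))
```

View pics/w_r2.png

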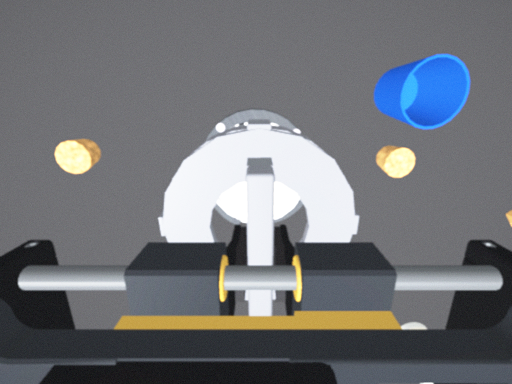

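Picture: ring held level-ish at (258,190), with the housing at (260,120) behind it. The ring is tilted about 3° around its bar, and that should settle on contact. Both bungs and the beaker are upright. I correct position and yaw, then lower.

Call:
carry_out([
  [0.05,-0.12,0,-0.5,1],
  [0.03,-0.08,-0.3,-0.3,1],
  [0,0,-0.4,0,1],
  [0,0,-0.4,0,1],
  [0,0,-0.3,0,1],
  [0,0,-0.3,0,1],
  [0,0,0,0,1],
  [0,0,0,0,1],
])

```text
time_s: 34.43
ee_pos: [0.5348, -0.0336, 0.1403]
tcp_rot: [3.074, 0.075, 0.776]
ft_force: [-0.3, 0.7, -1.7]
finger_gap: 0.0157
```

Call:
carry_out([
  [-0.03,0.1,0,0.1,1],
  [-0.02,0.06,-0.1,0,1],
  [0,0,-0.2,0,1],
  [0,0,-0.2,0,1],
  [0,0,0,0,1],
  [0,0,0,0,1],
])

```text
time_s: 34.93
ee_pos: [0.5338, -0.0276, 0.125]
tcp_rot: [3.072, 0.074, 0.789]
ft_force: [-0.8, -0.3, -2.3]
finger_gap: 0.0156
```

Call:
carry_out([
  [0,0,-0.2,0,1],
  [0,0,-0.2,0,1],
  [0,0,-0.15,0,1],
  [0,0,0,0,1],
  [0,0,0,0,1],
])

```text
time_s: 35.35
ee_pos: [0.5339, -0.0279, 0.1067]
tcp_rot: [3.072, 0.074, 0.789]
ft_force: [-0.1, -0.1, -2.0]
finger_gap: 0.0159
```

Call:
carry_out([
  [0,0,-0.1,0,1],
  [0,0,-0.08,0,1],
  [0,0,0,0,1],
  [0,0,0,0,1],
])

```text
time_s: 35.68
ee_pos: [0.5359, -0.0285, 0.1036]
tcp_rot: [3.068, 0.072, 0.788]
ft_force: [-3.0, 0.0, 2.2]
finger_gap: 0.0165
```

Call:
carry_out([
  [0,0,0,0,0.45],
  [0,0,0,0,0.4],
  [0,0,0,0,0.4],
  [0,0,0,0,0.4],
])

```text
time_s: 36.02
ee_pos: [0.537, -0.0286, 0.1042]
tcp_rot: [3.066, 0.07, 0.788]
ft_force: [-0.4, 0.9, 0.1]
finger_gap: 0.0254
```

```bash
cat > rs.py <<'E'
from held import *
import sys
p,d,W=look(sys.argv[1]); c=np.array((.5345,-.0286))
w=comp(W,p,c,.08,(.07,.1)); k=np.hypot(*(w[:,:2]-c).T); f=w[(k>.045)&(k<.064)]; A=np.c_[f[:,:2]-c,np.ones(len(f))]; s=np.linalg.lstsq(A,f[:,2],rcond=None)[0]; print('plate slope',np.round(s[:2],4),'z',s[2],'-> origin z',s[2]-.029,len(f))
b=comp(W,p,c,.06,(.098,.14)); T=wristT(); R=T@np.linalg.inv(np.array(arm.camera_params('wrist')['mount'])); l=(b-R[:3,3])@R[:3,:3]; b=b[(l[:,0]>.013)&(abs(l[:,1])<.025)]; print('bar',rect(b) if len(b)>9 else None,len(b),np.percentile(b[:,2],[50,95]))
E
python3 rs.py w_r3
```

```text
tcp [ 0.537  -0.0286  0.1042] yaw 45.15 tilt [175.68   4.04] gap 0.0254 F [-0.4  0.9  0.1] t 36.0167 q7 -1.06
plate slope [0.0043 0.0051] z 0.08450721135466814 -> origin z 0.05550721135466814 7067
bar (array([ 0.5585, -0.0041,  0.0367,  0.0161]), 45.8) 1930 [0.12125965 0.12235209]
```

The ring is seated flat (origin z 0.0555, bar yaw 45.8°). I centre on it, regrip lightly and turn clockwise.

Call:
carry_out([
  [-0.06,0,0,0.1,0.4],
  [-0.03,0,0,0,0.4],
  [0,0,0,0,0.4],
  [0,0,0,0,1],
  [0,0,0,0,1],
  [0,0,0,0,1],
  [0,0,0,0,1],
], squeeze=15)

```text
time_s: 36.65
ee_pos: [0.5343, -0.0288, 0.1043]
tcp_rot: [3.065, 0.07, 0.799]
ft_force: [0.5, -0.1, 0.0]
finger_gap: 0.0166
```

Call:
carry_out([
  [0,0,0,-0.4,1],
  [0,0,-0.01,-0.6,1],
  [0,0,-0.01,-0.6,1],
  [0,0,-0.01,-0.6,1],
  [0,0,0,0,1],
])

```text
time_s: 37.07
ee_pos: [0.534, -0.0288, 0.1043]
tcp_rot: [3.065, 0.071, 0.56]
ft_force: [-0.3, -0.7, 0.8]
finger_gap: 0.0164
```

Call:
carry_out([
  [0,0,-0.01,-0.5,1],
  [0,0,-0.02,-0.6,1],
  [0,0,-0.02,-0.6,1],
  [0,0,-0.02,-0.6,1],
  [0,0,-0.02,-0.6,1],
  [0,0,-0.02,-0.6,1],
  [0,0,-0.02,-0.6,1],
  [0,0,0,0,1],
])

```text
time_s: 37.73
ee_pos: [0.5334, -0.0281, 0.1014]
tcp_rot: [3.066, 0.073, 0.13]
ft_force: [-0.0, 0.2, 1.2]
finger_gap: 0.0167
```

Call:
carry_out([
  [0.02,-0.01,-0.01,-0.5,1],
  [0.01,0,-0.02,-0.6,1],
  [0,0,-0.02,-0.6,1],
  [0,0,-0.02,-0.6,1],
  [0,0,0,-0.4,1],
  [0,0,0,-0.3,1],
  [0,0,0,0,1],
])

```text
time_s: 38.32
ee_pos: [0.5339, -0.0273, 0.0996]
tcp_rot: [3.067, 0.073, -0.169]
ft_force: [-0.3, -0.2, 1.9]
finger_gap: 0.0164
```

```bash
python3 rs.py w_r4; python3 -c "
from workcell import arm; print(arm.get_state()['wrist_torque'])"
```

```text
tcp [ 0.5339 -0.0273  0.0996] yaw -9.7 tilt [175.74   4.2 ] gap 0.0164 F [-0.3 -0.2  1.9] t 38.3167 q7 -1.94
plate slope [ 0.014  -0.0069] z 0.07987323235775404 -> origin z 0.05087323235775404 7385
bar (array([ 0.5671, -0.0307,  0.0384,  0.016 ]), -7.2) 1939 [0.11682566 0.11782095]
[0.00698849 0.06939219 0.32941066]
```

Call:
carry_out([
  [0,0,0,-0.6,1],
  [0,0,0,-0.6,1],
  [0,0,0,0,1],
], squeeze=22)

```text
time_s: 38.62
ee_pos: [0.5343, -0.0274, 0.0997]
tcp_rot: [3.067, 0.072, -0.285]
ft_force: [0.4, -0.5, 0.6]
finger_gap: 0.0177
```

```bash
python3 rs.py w_r5; python3 -c "
from workcell import arm; print(arm.get_state()['wrist_torque'])"
```

```text
tcp [ 0.5343 -0.0274  0.0997] yaw -16.34 tilt [175.73   4.13] gap 0.0177 F [ 0.4 -0.5  0.6] t 38.6167 q7 -2.04
plate slope [ 0.0154 -0.0086] z 0.07994622009167711 -> origin z 0.05094622009167711 7337
bar (array([ 0.567 , -0.0311,  0.0387,  0.0159]), -7.6) 1922 [0.11688961 0.11794988]
[-0.01322301 -0.18755202  0.71492665]
```

The bar stays at −7.6° while the tool turned on with 0.7 N m, so the ring is at its stop. I release, rise and check.

Call:
carry_out([
  [0,0,0,0.3,0.2],
  [0,0,0,0.3,0.2],
  [0,0,0,0,0],
  [0,0,0,0,0],
  [0,0,0,0,0],
  [0,0,0.4,0,0],
  [0,0,0.6,0,0],
  [0,0,0.8,0,0],
  [0,0,0.8,0,0],
  [-0.3,-0.3,0.6,0,0],
  [-0.3,-0.5,0.3,0,0],
  [0,0,0,0,0],
])

```text
time_s: 39.67
ee_pos: [0.5139, -0.0504, 0.2129]
tcp_rot: [3.069, 0.074, -0.199]
ft_force: [-0.0, -1.0, -0.2]
finger_gap: 0.0433
```

Call:
carry_out([
  [0,-0.5,0.3,0,0],
  [0,-0.8,0.3,0,0],
  [0,-0.8,0.3,0,0],
  [0,-0.8,0,0,0],
  [0,-0.8,0,0,0],
  [0,-0.8,0,0,0],
  [0,-0.4,0,0,0],
  [0,0,0,0,0],
  [0,0,0,0,0],
])

```text
time_s: 40.42
ee_pos: [0.5145, -0.1988, 0.2472]
tcp_rot: [3.071, 0.068, -0.194]
ft_force: [-0.1, -0.4, -0.3]
finger_gap: 0.0437
```

```bash
python3 - <<'E'
from m2 import *
p,d=grab('top','top9'); W=world(d,'top'); c=np.array((.5353,-.0287))
w=comp(W,p,c,.08,(.07,.1)); k=np.hypot(*(w[:,:2]-c).T); f=w[(k>.045)&(k<.064)]; A=np.c_[f[:,:2]-c,np.ones(len(f))]; s=np.linalg.lstsq(A,f[:,2],rcond=None)[0]; print('slope',s[:2],'origin z',s[2]-.029)
b=comp(W,p,c,.07,(.105,.14)); print('bar',rect(b),np.median(b[:,2]))
big=cv2.resize(p[60:320,60:480],None,fx=1.9,fy=1.9,interpolation=cv2.INTER_CUBIC); cv2.imwrite('pics/fin.png',big[:,:,::-1])
E
```

```text
slope [ 0.00125181 -0.00100155] origin z 0.05154117569417678
bar (array([ 0.5344, -0.0274,  0.1045,  0.0157]), -7.2) 0.11717154956912579
```

View pics/fin.png

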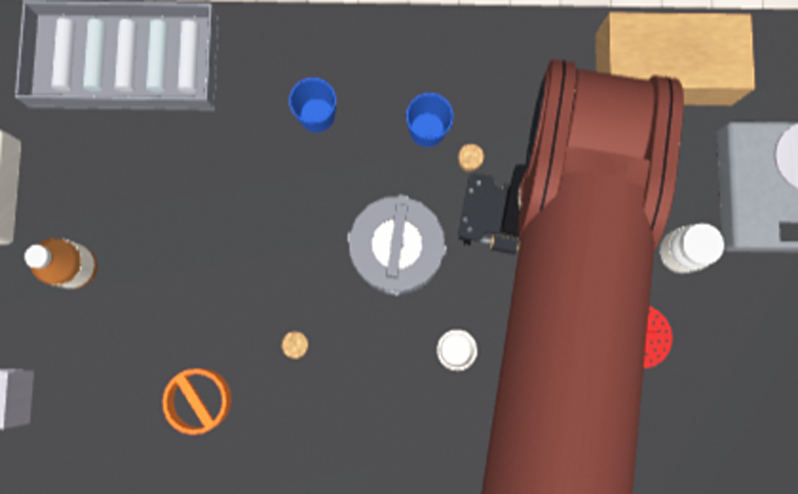

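The final view shows the ring level on the housing at (396,245), and every visible bystander is upright in its place. Handing in.

```bash
python3 -c "
from workcell import arm; print(arm.close_job())"
```

```text
the job is handed in; nothing more can be done
None
```

The filter housing is assembled and handed in at about 40 s. Grid, spacer and frit went in in that order, then the ring was set in the gaps and screwed clockwise to its stop.

**Last checks**
- **Frit:** before the ring went on it lay flat, with its top at 71.5 mm (72 expected) and its knob top at 91.4 mm (92 expected).
- **Ring height:** it sits level with its origin at about 51 mm (50.9 from the wrist camera, 51.5 from the top camera). The screwed-home figure is 51.
- **Ring stop:** a further clockwise turn with 0.7 N m moved the bar by only about 0.4°, which is in the measurement noise.
- **Bystanders:** the last top view shows the beakers, bungs, dish, bottle, jar and orange look-alike in place. The arm hid part of the red one.

**What failed or disagreed**
- **Grid grip:** the first two grips closed empty above the fin. The reported tool position turned out to be the fingertips, not 19 mm behind them, so I used it that way afterwards. The grid was not disturbed.
- **Tool tilt:** the tool drifted to about 6° of tilt over the job, so the ring hung about 3° off level. It settled flat when released on the ledges.
- **Stop angle:** the bar ended at about −7.4°, while the gap measurements predicted −8 to −10°. That is about the accuracy of those measurements.

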